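# Open the keyless strongbox through its release hole

### The job

The key of the wooden strongbox is lost: take the wooden push stick by its square grip and, with its dowel, push in the spring catch that hides behind one of the three holes in the box's side until the lid springs up; the other two holes have a solid stop behind them, so feel which one gives. Then swing the lid fully open, so that it stands upright by itself, lay the stick down flat on the desk and let go, leaving the other things where they are.

Things in the scene. Friction and masses are not known exactly. Their poses are not given: they have to be found in the camera images.
- box: closed wooden strongbox fixed to the desk, 140 mm deep (x) by 240 mm wide (y), walls 130 mm high, 8 mm thick, under a 10 mm lid. Origin: centre of its underside. x points from the holed wall (outer face at x = -70 mm, with the holes, facing the robot's right-hand side) to the far wall, z up. The lid is hinged along the top of the far wall (x = +70 mm, z = 130 mm)
- hole_a (a point): centre of the right-hand (-y, as one faces the wall) of three identical round holes in the box's holed wall, on the wall's outer face, 95 mm above the desk; 18 mm across, through a wall 8 mm thick. Its axes are the box's: x points straight into the hole
- hole_b (a point): centre of the middle of three identical round holes in the box's holed wall, on the wall's outer face, 95 mm above the desk; 18 mm across, through a wall 8 mm thick. Its axes are the box's: x points straight into the hole. The holes are 60 mm apart
- hole_c (a point): centre of the left-hand (+y) hole, like the others. Behind one hole, unknown which, is the spring catch: its flat steel pad, 20 to 25 mm in from the wall's outer face, gives at about 6 N, stiffens by 0.3 N per mm and lets the lid go after 6 to 14 mm of travel (it can go in 30 mm). Behind the other two, at a like depth, is a rigid steel stop that looks the same
- lid (a joint): lid hinge angle, rad: 0 shut, 1.57 upright, at most 1.8. When the catch lets go a spring lifts the lid by itself to between 0.25 and 0.5; from there the stiff hinge lets it stay more or less where it is pushed (about 0.1 N m), upright too
- lid_edge (a point): middle of the lower front edge of the lid, 155 mm from the hinge line; when shut the edge overhangs the holed wall by 15 mm, 130 mm above the desk. A steel lip under the lid, 25 to 40 mm behind this edge and 180 mm wide, hangs 20 mm below the lid
- stick_grip (a point): centre of the square wooden grip of the push stick (90 mm long, 28 mm square, 70 g in all), which lies on the desk: 14 mm above the desk. Its x axis runs along the stick towards the dowel tip
- stick_tip (a point): rounded end of the stick's dowel, which is 12 mm thick, sticks out 90 mm from the grip on its centre line and ends 135 mm from the grip's centre
- mug: white mug, 80 mm wide, 90 mm high, origin under its centre, standing by; leave it where it is
- jar: glass jar, 70 mm wide, 100 mm high, origin under its centre, standing by; leave it where it is
- tape: reel of brown tape lying flat, 90 mm wide, 24 mm high, origin under its centre, standing by; leave it where it is
- ledger: blue account book lying flat, 150 x 210 x 28 mm, origin under its centre, standing by; leave it where it is
- punch: steel paper punch, 110 x 70 mm, 75 mm high, origin under its centre, standing by; leave it where it is
- carton: small cardboard carton, 160 x 120 x 90 mm, origin under its centre, standing by; leave it where it is

How it is judged:
By the outcome, as a careful person would: the job done as asked, in the order asked, and still so for the second after the job is handed in, with the robot touching nothing.
It also fails if it takes over 72 s, if anything falls off the work surface, if the arm or the gripper's body presses on something with over 40 N, if the wrist force passes 120 N, or if a joint passes its speed limit or range.

### The arm

A 6-joint arm with a two-finger parallel gripper is mounted at the origin on the work surface. World frame = base frame: x ahead of the robot, y to its left, z up, the work surface at z = 0. Lengths are in m, angles in rad, forces in N, time in s.
With the tool pointing down it reaches from about 0.425 to 0.95 m from the base axis. Payload 14.7 kg.
Tool frame: the origin (TCP) lies between the finger pads; the fingertips stand 19 mm ahead of it and the grasp point (between the pads) is the TCP (arm.tip_extent is the distance from the TCP to the fingertips, in m); z points along the fingers, y is the line along which they close (so a half turn about z gives the same grasp; the last joint's range is limited). The gripper opens to 85 mm and grips with 20 to 120 N. Pads are 22 mm wide; open, the fingers measure 114 mm over their backs; the gripper's body (76 mm by 85 mm) begins 54 mm behind the grasp point. The pads swing forward as they close: fully open they stand 13 mm farther back than shut.
Start: joints at [-1.282, 0.48, 1.596, -0, 1.065, -0.047], TCP at [0.214, -0.614, 0.25] pointing down, gripper open.
Joint ranges: [-2.75, 2.75], [-0.82, 2.05], [0.23, 2.67], [-1.56, 4.7], [0.09, 2.69], [-2.92, 2.92]. Speed limits (rad/s): [1.89, 1.89, 2.39, 3.01, 3.01, 3.01].

### API

Orientations are given as a unit quaternion [x, y, z, w].
In Python, from plant import arm gives the robot as it stands.
- The arm moves only by the tool drive_tool, never from a script. Its argument "moves" is a list of rows, each an object with "translation": the shift along the tool's x, y, z in mm, a list of three; "delta_rot": the turn, a rotation vector about the tool's x, y, z in rad, a list of three; "grip": the opening, from 0 (shut) to 1 (fully open). In form: [{"translation": [tx, ty, tz], "delta_rot": [rx, ry, rz], "grip": grip}, ...]. A call has 1 to 8 rows; each row shifts and turns the commanded pose from where the row before left it, along the tool's axes as they then stand; what a row does not reach is not made up. A row lasts 1/10 s, in which the tool goes at most 50 mm and 8.59 degrees, less where a joint would pass 70% of its speed; a pose out of reach is approached as far as the arm can. A call is refused whole if a number of a shift passes 50 or a number of a turn 0.15, either way. A call with a gripper value outside its range is refused whole. The fingers move at their own pace and stop on an object; "force" is the grip in N (left out, the last holds). Time passes only in rows, so rows that do not move let the fingers close. It gives the time, the measured TCP pose, the force, the opening and the grip force at its end, in the units of the state.
- arm.get_state(): the state, without advancing time (a new reading comes with each control period).
- arm.grab_frame(name): name is "side" or "top" or "wrist"; returns a dict with "color" (480x640x3 uint8, red, green, blue), "depth" (480x640 float32, m along the optical axis (not along the pixel's ray), 0 where there is no reading), "fx", "fy", "cx", "cy" (pixels), "k1" (the pictures are not rectified: a ray, as slopes to the right and down, at radius r is drawn at 1 + k1 r^2 times it, then the intrinsics apply), "R" (3x3) and "t" (3): a world point X has camera coordinates R X + t; the wrist camera has in their place "tool_from_camera" (4x4, takes a point from camera to tool coordinates, whose origin is the TCP and whose axes are the flange's). Camera axes: x right, y down, z forward; pixel columns grow to the right and rows downward; lengths in m; the calibration is good to about 2 mm. A picture is of the moment at which its call begins: read the wrist's pose just before it.
- arm.finish_job(): hands the job in; it is judged then, once.
The state is a dict: "t": time; "joints": joint angles; "dq": joint speeds; "tau": joint torques, N m; "tcp_pos": TCP position; "ee_rot": TCP orientation; "ft_force": force on the tool from outside, world axes, zero at the start; "ft_torque": the same for the moment, N m; "width": finger opening in m; "gripper_force": force on a finger pad.
Only numpy, scipy, OpenCV 4.12 (cv2) and the standard library are available. Lean on these libraries where they do the work, as an engineer would, in place of code of your own. Each camera call takes 0.05 s, during which the arm holds its last target. There are 200 camera calls.

## Working session

There is one attempt and no reset: what is moved stays moved. The work goes in short steps, Python scripts to look and compute and a tool call to move; the robot and the scene stay as the last step left them, time stands still between calls to the robot, and variables do not carry over. Pictures are saved under pics/ and viewed, at most 10 in all, crops included, and the job is handed in when it is done.

Besides the shell and the picture viewer there is one more tool, called after "Call:" as name(argument=value, ...) on one line, values as JSON. drive_tool: Moves the arm, as the interface text tells. Its arguments: {"type":"object","properties":{"moves":{"type":"array","items":{"type":"object","properties":{"translation":{"type":"array","items":{"type":"number"}},"delta_rot":{"type":"array","items":{"type":"number"}},"grip":{"type":"number"}}}},"force":{"type":"number"}},"required":["moves"]}

```bash
mkdir -p pics; ls
cat > h.py <<'E'
import numpy as np, cv2, pickle
from scipy.spatial.transform import Rotation as Ro
from plant import arm
def snap(n,f):
    s=arm.get_state(); d=arm.grab_frame(n)
    if n=='wrist':
        T=np.eye(4); T[:3,:3]=Ro.from_quat(s['ee_rot']).as_matrix(); T[:3,3]=s['tcp_pos']
        M=np.linalg.inv(T@d['tool_from_camera']); d['R']=M[:3,:3]; d['t']=M[:3,3]
    pickle.dump(d,open(f'pics/{f}.pkl','wb')); cv2.imwrite(f'pics/{f}.png',d['color'][:,:,::-1]); return d
def load(f): return pickle.load(open(f'pics/{f}.pkl','rb'))
def ray(d,u,v):
    K=np.array([[d['fx'],0,d['cx']],[0,d['fy'],d['cy']],[0,0,1.]])
    p=cv2.undistortPoints(np.array([[[u,v]]],float),K,np.array([d['k1'],0,0,0.]))[0,0]
    return np.array([p[0],p[1],1.])
def pt(d,u,v,z=None):
    r=ray(d,u,v); R=np.array(d['R']); t=np.array(d['t'])
    o=-R.T@t; w=R.T@r
    if z is not None: return o+w*(z-o[2])/w[2]
    k=d['depth'][int(v)-1:int(v)+2,int(u)-1:int(u)+2]; k=k[k>0]
    return o+w*np.median(k) if len(k) else None
def proj(d,X):
    c=np.array(d['R'])@X+d['t']; x,y=c[0]/c[2],c[1]/c[2]; s=1+d['k1']*(x*x+y*y)
    return d['cx']+d['fx']*x*s, d['cy']+d['fy']*y*s
E
python3 - <<'E'
from h import *
for n in('top','side'):
    d=snap(n,n+'0'); print(n,-np.array(d['R']).T@d['t'])
E
```

```text
pics
top [0.355444   0.00351119 1.54105365]
side [-0.04247435  0.53793366  1.03600891]
```

View pics/top0.png

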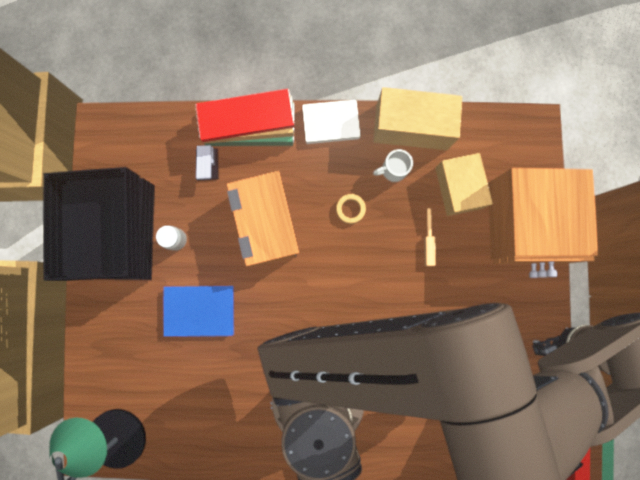

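View pics/side0.png

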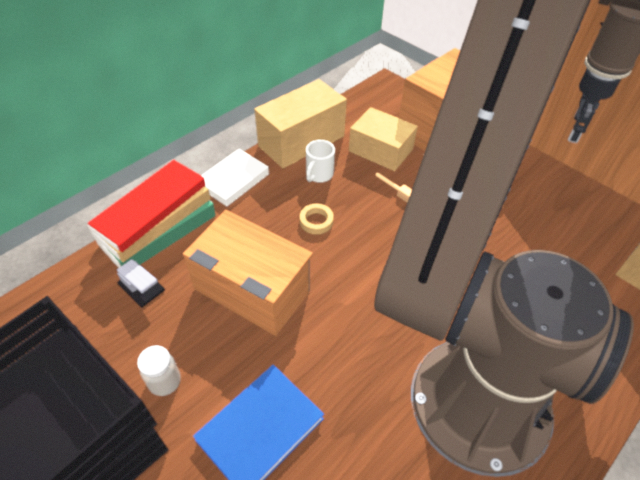

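The top view shows the stick at (430,240) pointing up (+x), the box lid around (228..298, 172..265) with its hinges on the left (+y side), the mug at (398,165) and the tape at (350,208).

Run:
```python
from h import *
d=load('top0'); c=d['color'][:,:,::-1]
a=cv2.resize(c[160:280,215:315],None,fx=4,fy=4,interpolation=cv2.INTER_CUBIC)
b=cv2.resize(c[200:275,405:455],None,fx=6.4,fy=6.4,interpolation=cv2.INTER_CUBIC)
cv2.imwrite('pics/c1.png',np.hstack([a,b]))
```

```text
(no output)
```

View pics/c1.png

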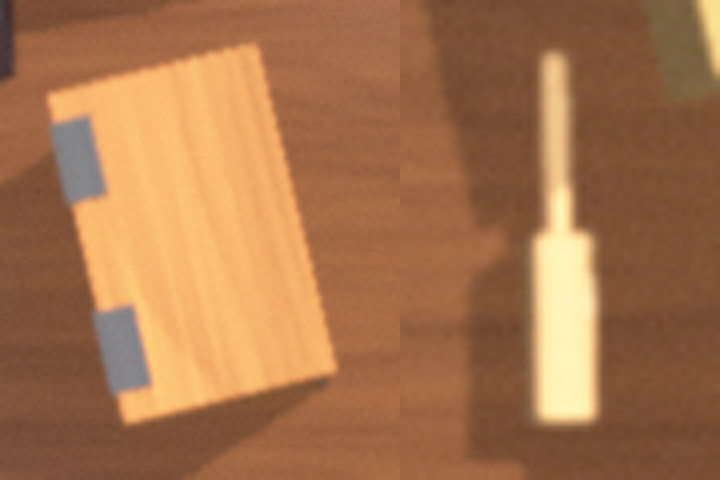

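The enlarged crop puts the lid corners at (227,184), (279.5,171), (299,253), (246,266), the stick tip at (429.4,208), the grip's front at (430.2,236.4) and its rear at (431,266).

Run:
```python
from h import *
np.set_printoptions(precision=4,suppress=True)
d=load('top0')
L=[pt(d,u,v,.14) for u,v in [(227,183.75),(279.5,171.25),(299,253),(246.25,265.75)]]
print(np.array(L)); print([np.linalg.norm(L[i]-L[(i+1)%4]) for i in range(4)])
print('depth lid',pt(d,263,218))
ex=((L[1]-L[0])+(L[2]-L[3]));ey=((L[0]-L[3])+(L[1]-L[2]))
print('yaw',np.arctan2(ex[1],ex[0]),'from y',np.arctan2(ey[1],ey[0]))
for p,z in [((429.4,208.1),.006+.008),((430.2,236.4),.028),((431,266.1),.02)]: print(pt(d,*p,z))
print('grip depth',pt(d,431,250),'desk',pt(d,400,270))
for n,u,v,z in [('mug',399,163,.09),('tape',351,208,.024),('carton',465,182,.09),('jar',172,238,.1),('gripcheck',431,251,.028)]: print(n,pt(d,u,v,z),pt(d,u,v))
```

```text
[[0.6449 0.2617 0.14  ]
 [0.6814 0.1111 0.14  ]
 [0.4465 0.0537 0.14  ]
 [0.4101 0.2023 0.14  ]]
[np.float64(0.1549129060786269), np.float64(0.2418210609334356), np.float64(0.1530024920891385), np.float64(0.2422545561951868)]
depth lid [0.5457 0.1565 0.1412]
yaw -1.3319764853059395 from y 0.24357620193745905
[ 0.5955 -0.3473  0.014 ]
[ 0.5054 -0.3447  0.028 ]
[ 0.4145 -0.3473  0.02  ]
grip depth [ 0.4636 -0.3467  0.0268] desk [ 0.4033 -0.2551 -0.0022]
mug [ 0.7194 -0.2415  0.09  ] [ 0.7408 -0.2559  0.0046]
tape [ 0.5933 -0.1016  0.024 ] [ 0.5972 -0.1034 -0.0013]
carton [ 0.6631 -0.4396  0.09  ] [ 0.6636 -0.4402  0.0879]
jar [0.492  0.4283 0.1   ] [0.4919 0.428  0.1009]
gripcheck [ 0.4605 -0.3463  0.028 ] [ 0.4607 -0.347   0.0251]
```

```bash
cat >> h.py <<'E'
def plan(target, yaw=None, R=None, maxmm=45., maxr=.14):
    "print tool-frame total shift/turn to TCP target; yaw = heading of tool x with tool down"
    s=arm.get_state(); R0=Ro.from_quat(s['ee_rot']); dp=np.array(target)-s['tcp_pos']
    if R is None and yaw is not None: R=Ro.from_euler('z',yaw)*Ro.from_euler('x',np.pi)
    print('tcp',np.round(s['tcp_pos'],4),'dist',np.round(1000*np.linalg.norm(dp),1),'tool shift mm',np.round(1000*R0.inv().apply(dp),1), 't',s['t'])
    if R is not None: print('turn',np.round((R0.inv()*R).as_rotvec(),4))
E
python3 - <<'E'
from h import *
np.set_printoptions(precision=4,suppress=True)
s=arm.get_state(); print(s['t'],s['tcp_pos'],Ro.from_quat(s['ee_rot']).as_matrix(),s['joints'],s['width'])
d=snap('wrist','w0'); print(d['tool_from_camera'],d['fx'],d['k1'])
plan([.461,-.3465,.15],0); plan([.461,-.3465,.15],np.pi)
E
```

```text
0.1 [ 0.2141 -0.6134  0.2497] [[ 0.9442  0.3295 -0.0003]
 [ 0.3295 -0.9442  0.0011]
 [ 0.0001 -0.0011 -1.    ]] [-1.2816  0.4808  1.5968  0.      1.0651 -0.0466] 0.08519169796434775
[[ 0.0003 -0.9622 -0.2724  0.0685]
 [ 1.      0.0005 -0.0006 -0.002 ]
 [ 0.0007 -0.2724  0.9622 -0.1238]
 [ 0.      0.      0.      1.    ]] 400.83962853162535 -0.025330947452610796
tcp [ 0.2141 -0.6134  0.2499] dist 377.0 tool shift mm [ 321.  -170.6  100. ] t 0.15
turn [-0.0009  0.0001  0.3358]
tcp [ 0.2141 -0.6134  0.2499] dist 377.0 tool shift mm [ 321.  -170.6  100. ] t 0.15
turn [-0.0002 -0.0013 -2.8058]
```

Call:
drive_tool(moves=[{"translation": [40, -21, 12], "delta_rot": [0, 0, 0], "grip": 1}, {"translation": [40, -21, 12], "delta_rot": [0, 0, 0], "grip": 1}, {"translation": [40, -21, 12], "delta_rot": [0, 0, 0], "grip": 1}, {"translation": [40, -21, 12], "delta_rot": [0, 0, 0], "grip": 1}, {"translation": [40, -21, 12], "delta_rot": [0, 0, 0], "grip": 1}, {"translation": [40, -21, 12], "delta_rot": [0, 0, 0], "grip": 1}, {"translation": [40, -21, 12], "delta_rot": [0, 0, 0], "grip": 1}, {"translation": [41, -23, 16], "delta_rot": [0, 0, 0], "grip": 1}])

```text
t: 0.95
tcp_pos: [0.4625, -0.3463, 0.1502]
ee_rot: [0.986, 0.167, 0.0, 0.0]
ft_force: [1.2, -0.2, 0.2]
width: 0.0854
gripper_force: 0.0
```

Call:
drive_tool(moves=[{"translation": [0, 0, 0], "delta_rot": [0, 0, 0.112], "grip": 1}, {"translation": [0, 0, 0], "delta_rot": [0, 0, 0.112], "grip": 1}, {"translation": [0, 0, 0], "delta_rot": [0, 0, 0.112], "grip": 1}, {"translation": [0, 0, 0], "delta_rot": [0, 0, 0], "grip": 1}])

```text
t: 1.35
tcp_pos: [0.4613, -0.3472, 0.1501]
ee_rot: [1.0, -0.001, -0.0, -0.0]
ft_force: [0.2, -0.8, -0.3]
width: 0.0853
gripper_force: 0.0
```

Run:
```python
from h import *
np.set_printoptions(precision=4,suppress=True)
plan([.461,-.3465,.023],0)
snap('wrist','w1')
```

```text
tcp [ 0.4613 -0.3472  0.1501] dist 127.1 tool shift mm [ -0.3  -0.6 127.1] t 1.35
turn [-0.0002  0.0003 -0.002 ]
```

View pics/w1.png

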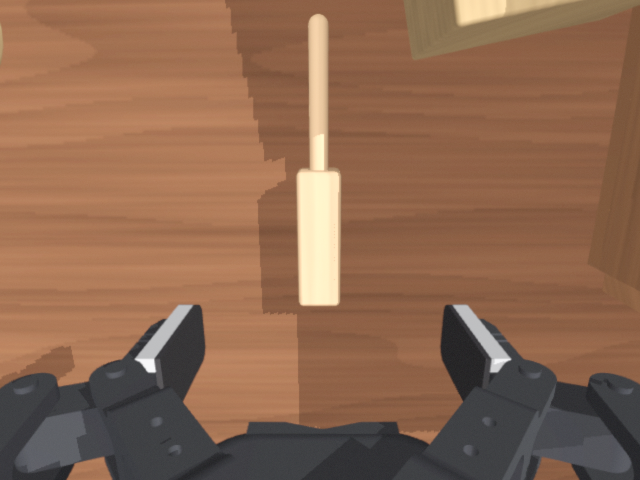

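The stick lies straight along the picture's vertical: tip at (318,15), grip front at (319,171), rear at (320,303), between the fingers at (200,310) and (447,310).

Run:
```python
from h import *
np.set_printoptions(precision=4,suppress=True)
d=load('w1')
for u,v,z in [(318,15,.014),(319,172,.028),(319.5,301,.028)]: print(pt(d,u,v,z))
```

```text
[ 0.5927 -0.3429  0.014 ]
[ 0.5029 -0.3433  0.028 ]
[ 0.4176 -0.3433  0.028 ]
```

Call:
drive_tool(moves=[{"translation": [0, 0, 42], "delta_rot": [0, 0, 0], "grip": 1}, {"translation": [0, 0, 42], "delta_rot": [0, 0, 0], "grip": 1}, {"translation": [0, 0, 28], "delta_rot": [0, 0, 0], "grip": 1}, {"translation": [0, 0, 14], "delta_rot": [0, 0, 0], "grip": 1}, {"translation": [0, 0, 0], "delta_rot": [0, 0, 0], "grip": 1}])

```text
t: 1.9
tcp_pos: [0.4604, -0.3469, 0.0228]
ee_rot: [1.0, 0.001, -0.001, -0.001]
ft_force: [0.0, -0.4, 0.3]
width: 0.0852
gripper_force: 0.0
```

Call:
drive_tool(force=60, moves=[{"translation": [0, 0, 0], "delta_rot": [0, 0, 0], "grip": 0}, {"translation": [0, 0, 0], "delta_rot": [0, 0, 0], "grip": 0}, {"translation": [0, 0, 0], "delta_rot": [0, 0, 0], "grip": 0}, {"translation": [0, 0, 0], "delta_rot": [0, 0, 0], "grip": 0}, {"translation": [0, 0, 0], "delta_rot": [0, 0, 0], "grip": 0}, {"translation": [0, 0, 0], "delta_rot": [0, 0, 0], "grip": 0}])

```text
t: 2.5
tcp_pos: [0.4617, -0.3478, 0.0255]
ee_rot: [1.0, -0.0, 0.001, 0.0]
ft_force: [-1.3, 0.7, 13.2]
width: 0.0267
gripper_force: 59.6
```

Call:
drive_tool(moves=[{"translation": [0, 0, -30], "delta_rot": [0, 0, 0], "grip": 0}, {"translation": [0, 0, -30], "delta_rot": [0, 0, -0.14], "grip": 0}, {"translation": [0, 0, -30], "delta_rot": [0, 0, -0.14], "grip": 0}, {"translation": [0, 0, -30], "delta_rot": [0, 0, -0.14], "grip": 0}, {"translation": [0, 0, -30], "delta_rot": [0, 0, -0.14], "grip": 0}, {"translation": [0, 0, -30], "delta_rot": [0, 0, -0.14], "grip": 0}, {"translation": [0, 0, -15], "delta_rot": [0, 0, -0.14], "grip": 0}, {"translation": [0, 0, 0], "delta_rot": [0, 0, -0.14], "grip": 0}])

```text
t: 3.3
tcp_pos: [0.4622, -0.3482, 0.2224]
ee_rot: [0.881, 0.473, 0.001, 0.002]
ft_force: [0.4, -0.3, -0.8]
width: 0.0263
gripper_force: 59.6
```

Call:
drive_tool(moves=[{"translation": [0, 0, 0], "delta_rot": [0, 0, -0.14], "grip": 0}, {"translation": [0, 0, 0], "delta_rot": [0, 0, -0.14], "grip": 0}, {"translation": [0, 0, 0], "delta_rot": [0, 0, -0.14], "grip": 0}, {"translation": [0, 0, 0], "delta_rot": [0, 0, -0.14], "grip": 0}, {"translation": [0, 0, 0], "delta_rot": [0, 0, -0.14], "grip": 0}, {"translation": [0, 0, 0], "delta_rot": [0, 0, -0.132], "grip": 0}, {"translation": [0, 0, 0], "delta_rot": [0, 0, 0], "grip": 0}])

```text
t: 4.0
tcp_pos: [0.4612, -0.3473, 0.2196]
ee_rot: [0.616, 0.788, -0.0, 0.0]
ft_force: [-0.4, -0.1, -0.3]
width: 0.0267
gripper_force: 59.6
```

Run:
```python
from h import *
np.set_printoptions(precision=4,suppress=True)
print(arm.get_state()['joints'], arm.get_state()['width'])
plan([.620,-.146,.22],1.812)
```

```text
[-0.698   0.4124  1.7993  0.      0.9295 -0.9417] 0.02674985588611842
tcp [ 0.4612 -0.3473  0.2196] dist 256.4 tool shift mm [157.  202.7  -0.4] t 4.0
turn [0.0002 0.0003 0.0025]
```

Call:
drive_tool(moves=[{"translation": [26, 34, 0], "delta_rot": [0, 0, 0], "grip": 0}, {"translation": [26, 34, 0], "delta_rot": [0, 0, 0], "grip": 0}, {"translation": [26, 34, 0], "delta_rot": [0, 0, 0], "grip": 0}, {"translation": [26, 34, 0], "delta_rot": [0, 0, 0], "grip": 0}, {"translation": [26, 34, 0], "delta_rot": [0, 0, 0], "grip": 0}, {"translation": [27, 33, 0], "delta_rot": [0, 0, 0], "grip": 0}, {"translation": [0, 0, 20], "delta_rot": [0, 0, 0], "grip": 0}])

```text
t: 4.7
tcp_pos: [0.6252, -0.1429, 0.2015]
ee_rot: [0.617, 0.787, 0.002, 0.002]
ft_force: [0.1, -0.3, -0.4]
width: 0.0266
gripper_force: 59.6
```

Call:
drive_tool(moves=[{"translation": [0, 0, 0], "delta_rot": [0, 0.14, 0], "grip": 0}, {"translation": [0, 0, 0], "delta_rot": [0, 0.14, 0], "grip": 0}, {"translation": [0, 0, 0], "delta_rot": [0, 0.14, 0], "grip": 0}, {"translation": [0, 0, 0], "delta_rot": [0, 0.14, 0], "grip": 0}, {"translation": [0, 0, 0], "delta_rot": [0, 0.14, 0], "grip": 0}, {"translation": [0, 0, 0], "delta_rot": [0, 0.14, 0], "grip": 0}, {"translation": [0, 0, 0], "delta_rot": [0, 0, 0], "grip": 0}, {"translation": [0, 0, 0], "delta_rot": [0, 0, 0], "grip": 0}])

```text
t: 5.5
tcp_pos: [0.6208, -0.1469, 0.1983]
ee_rot: [0.565, 0.718, 0.25, -0.321]
ft_force: [0.1, 0.6, -0.2]
width: 0.0267
gripper_force: 59.6
```

Run:
```python
from h import *
np.set_printoptions(precision=4,suppress=True)
print(arm.get_state()['joints'])
d=snap('wrist','w2')
for X in [(.6189,.1108,.095),(.5606,.0965,.095),(.5023,.0822,.095)]: print(proj(d,np.array(X)))
```

```text
[-0.5693  0.8418  1.3369  0.5386  1.6306 -0.9642]
(np.float64(389.62595230603466), np.float64(103.64911660339783))
(np.float64(322.6362998127465), np.float64(103.75392567666245))
(np.float64(255.6674402018998), np.float64(104.05425319430395))
```

View pics/w2.png

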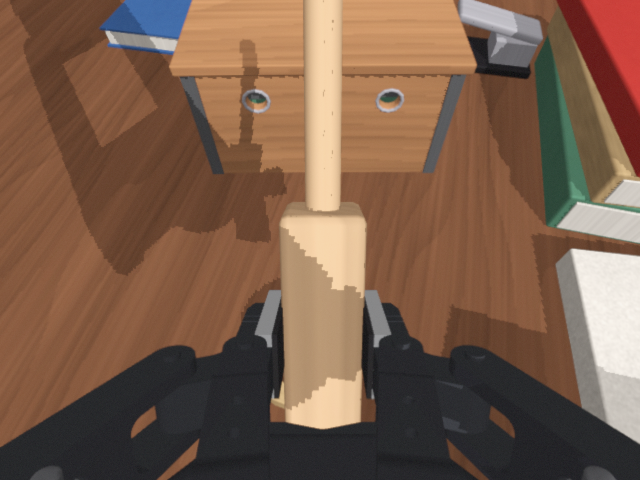

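The wrist view shows hole_c's rim centred near (257,101) and hole_a's near (390,100), with hole_b behind the dowel, which runs straight up the middle (x≈323).

Run:
```python
from h import *
np.set_printoptions(precision=4,suppress=True)
d=load('w2')
A=pt(d,390,100.3,.095);C=pt(d,256.8,101,.095);print(A,C,np.linalg.norm(A-C),(A+C)/2,'yaw',np.arctan2(*(A-C)[[1,0]])+np.pi/2)
for u,v in [(218,172.5),(429,171.5)]: print('base corner',pt(d,u,v,0))
for u,v in [(172,69),(475,67)]: print('lid edge',pt(d,u,v,.13))
im=cv2.resize(d['color'][80:120,235:415,::-1],None,fx=4.4,fy=4.4,interpolation=cv2.INTER_CUBIC)
cv2.imwrite('pics/c2.png',im)
```

```text
[0.6186 0.1154 0.095 ] [0.5019 0.0864 0.095 ] 0.12017084142488266 [0.5602 0.1009 0.095 ] yaw 1.8147739581438764
base corner [0.4475 0.0729 0.    ]
base corner [ 0.6732  0.1288 -0.    ]
lid edge [0.4391 0.0682 0.13  ]
lid edge [0.6827 0.1295 0.13  ]
```

View pics/c2.png

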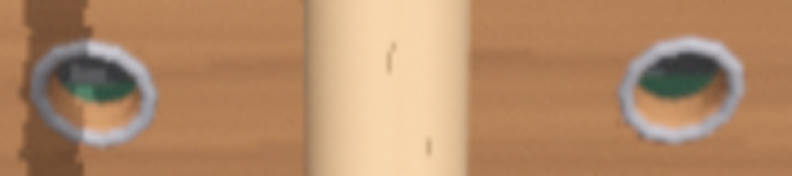

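Enlarged, the rims centre at (256.1,100.9) and (390,100.5). Next I check how the stick sits in the gripper, using the depth image.

Run:
```python
from h import *
np.set_printoptions(precision=4,suppress=True)
d=load('w2'); T=d['tool_from_camera']
def tool(u,v,dep=None):
    dep=dep or np.median(d['depth'][v-1:v+2,u-1:u+2]); return T[:3,:3]@(ray(d,u,v)*dep)+T[:3,3]
for v in (10,60,110,160,190): 
    row=d['depth'][v]; ok=np.where((row>0)&(row<.16))[0]; ok=ok[(ok>260)&(ok<390)]
    print(v,ok.min(),ok.max(),tool(323,v),'edges y',tool(ok.min()+1,v,row[323])[1],tool(ok.max()-1,v,row[323])[1])
for v in (235,260,290): print(v,tool(323,v),tool(300,v),tool(345,v))
for v in range(200,222,3): print(v, tool(323,v), tool(295,v))
```

```text
10 303 342 [ 0.1037 -0.0008  0.0071] edges y -0.006296434419263227 0.0044641426683662165
60 304 341 [ 0.0901 -0.0008  0.0068] edges y -0.006156158967500215 0.004346183392853986
110 304 341 [ 0.0758 -0.0007  0.0069] edges y -0.0062823872997373326 0.004495310449925224
160 305 340 [ 0.0607 -0.0007  0.0069] edges y -0.0060998348391297615 0.004336805899125022
190 305 340 [ 0.0512 -0.0007  0.0065] edges y -0.0061722728143505075 0.004424070844846358
235 [ 0.0383 -0.0007 -0.0017] [ 0.0382 -0.0079 -0.0012] [ 0.0382  0.0062 -0.0012]
260 [ 0.0302 -0.0007 -0.0018] [ 0.0298 -0.0081 -0.0008] [ 0.0299  0.0063 -0.0009]
290 [ 0.0196 -0.0007 -0.001 ] [ 0.0196 -0.0082 -0.0012] [ 0.0195  0.0065 -0.0009]
200 [ 0.0479 -0.0007  0.0066] [-0.0027 -0.0295  0.2929]
203 [ 0.0469 -0.0007  0.0069] [ 0.0442 -0.0108  0.0212]
206 [ 0.0459 -0.0007  0.0066] [ 0.0444 -0.0104  0.0146]
209 [ 0.0449 -0.0007  0.0068] [ 0.0442 -0.0101  0.0099]
212 [ 0.0442 -0.0007  0.0053] [ 0.0443 -0.0097  0.0046]
215 [ 0.044  -0.0007  0.0014] [ 0.044  -0.0095  0.0015]
218 [ 0.0434 -0.0007 -0.0002] [ 0.0433 -0.0095  0.0001]
221 [ 0.0426 -0.0007 -0.0009] [ 0.0426 -0.0094 -0.0007]
```

Call:
drive_tool(moves=[{"translation": [0, 0, 0], "delta_rot": [0, -0.14, 0], "grip": 0}, {"translation": [0, 0, 0], "delta_rot": [0, -0.14, 0], "grip": 0}, {"translation": [0, 0, 0], "delta_rot": [0, -0.14, 0], "grip": 0}, {"translation": [0, 0, 0], "delta_rot": [0, -0.14, 0], "grip": 0}, {"translation": [0, 0, 0], "delta_rot": [0, -0.14, 0], "grip": 0}, {"translation": [0, 0, 0], "delta_rot": [0, -0.14, 0], "grip": 0}, {"translation": [0, 0, 0], "delta_rot": [0, 0, 0], "grip": 0}, {"translation": [0, 0, 0], "delta_rot": [0, 0, 0], "grip": 0}])

```text
t: 6.35
tcp_pos: [0.6214, -0.1447, 0.2015]
ee_rot: [0.616, 0.788, 0.001, 0.001]
ft_force: [0.3, -0.5, -1.2]
width: 0.0268
gripper_force: 59.6
```

```bash
cat >> h.py <<'E'
YAW=1.8137; EX=np.array([np.cos(YAW),np.sin(YAW),0]); EY=np.array([-EX[1],EX[0],0]); B=np.array([.5600,.1009,.095])
def box(tipx,tipy,tipz):
    "TCP for dowel tip at box-frame metres (x from wall face, y from hole_b, z above desk)"
    return B+EX*(tipx-.134)+EY*(tipy-.0009)+np.array([0,0,tipz-.095+.0125])
def where():
    s=arm.get_state(); p=np.array(s['tcp_pos'])-box(0,0,0); f=np.array(s['ft_force'])
    print('tip in box mm',np.round(1000*np.array([p@EX,p@EY,p[2]]),1),'F',np.round([f@EX,f@EY,f[2]],1),'t',s['t'])
E
python3 - <<'E'
from h import *
where(); plan(box(-.025,0,.095),YAW)
E
```

```text
tip in box mm [-119.1    0.4  189. ] F [-0.6 -0.2 -1.2] t 6.35
tcp [ 0.6214 -0.1447  0.2015] dist 133.0 tool shift mm [94.1  0.2 94. ] t 6.35
turn [ 0.003  -0.0003  0.0009]
```

Call:
drive_tool(moves=[{"translation": [10, 0, 30], "delta_rot": [0.003, 0, 0.001], "grip": 0}, {"translation": [20, 0, 30], "delta_rot": [0, 0, 0], "grip": 0}, {"translation": [30, 0, 24], "delta_rot": [0, 0, 0], "grip": 0}, {"translation": [24, 0, 10], "delta_rot": [0, 0, 0], "grip": 0}, {"translation": [10, 0, 0], "delta_rot": [0, 0, 0], "grip": 0}, {"translation": [0, 0, 0], "delta_rot": [0, 0, 0], "grip": 0}, {"translation": [0, 0, 0], "delta_rot": [0, 0, 0], "grip": 0}])

```text
t: 7.05
tcp_pos: [0.5996, -0.0563, 0.1062]
ee_rot: [0.618, 0.786, -0.001, -0.0]
ft_force: [-0.9, -1.0, -0.7]
width: 0.0268
gripper_force: 59.6
```

Run:
```python
from h import *
where(); plan(box(0,0,.095),YAW)
d=snap('top','top1'); e=snap('side','side1')
tip=box(-.025,0,.0825)
print(proj(d,tip+EX*.134),proj(d,B))
cv2.imwrite('pics/c3.png',cv2.resize(d['color'][180:330,240:400,::-1],None,fx=4,fy=4,interpolation=cv2.INTER_CUBIC))
```

```text
tip in box mm [-28.1   0.3  93.7] F [-0.7  1.1 -0.7] t 7.05
tcp [ 0.5996 -0.0563  0.1062] dist 28.1 tool shift mm [28.1  0.2 -1.3] t 7.05
turn [-0.0013  0.0002 -0.0035]
(np.float64(291.8882778900618), np.float64(213.0035958732195)) (np.float64(283.67678710154513), np.float64(215.31561411641553))
```

View pics/c3.png

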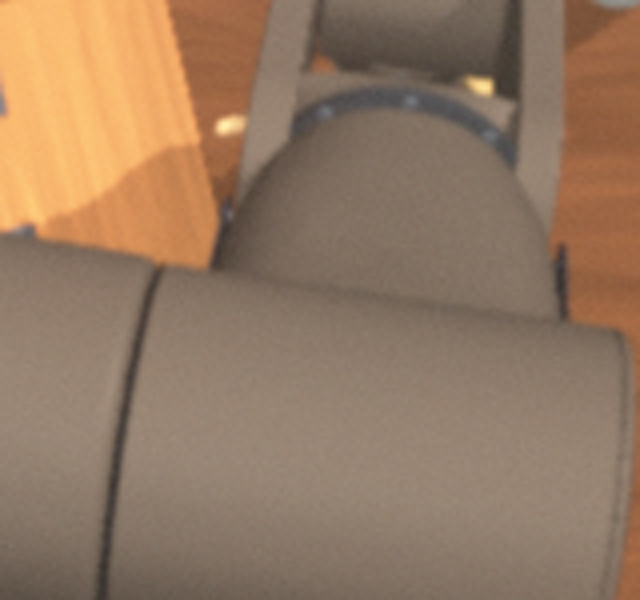

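The dowel tip shows at full-frame (294.5,211), just short of the lid edge, as predicted. Now I feel into hole_b.

Call:
drive_tool(moves=[{"translation": [8, 0, -1], "delta_rot": [0, 0, -0.003], "grip": 0}, {"translation": [8, 0, 0], "delta_rot": [0, 0, 0], "grip": 0}, {"translation": [8, 0, 0], "delta_rot": [0, 0, 0], "grip": 0}, {"translation": [5, 0, 0], "delta_rot": [0, 0, 0], "grip": 0}, {"translation": [5, 0, 0], "delta_rot": [0, 0, 0], "grip": 0}, {"translation": [4, 0, 0], "delta_rot": [0, 0, 0], "grip": 0}, {"translation": [0, 0, 0], "delta_rot": [0, 0, 0], "grip": 0}])

```text
t: 7.85
tcp_pos: [0.5891, -0.0178, 0.1063]
ee_rot: [0.616, 0.788, -0.001, -0.001]
ft_force: [0.6, 0.4, -0.9]
width: 0.0267
gripper_force: 59.6
```

Run:
```python
from h import *
where(); plan(box(.02,0,.095),YAW)
```

```text
tip in box mm [11.8  1.2 93.8] F [ 0.2 -0.6 -0.9] t 7.85
tcp [ 0.5891 -0.0178  0.1063] dist 8.4 tool shift mm [ 8.2  1.2 -1.2] t 7.85
turn [-0.0031 -0.0001  0.0007]
```

Call:
drive_tool(moves=[{"translation": [3, 0.5, -0.5], "delta_rot": [0, 0, 0], "grip": 0}, {"translation": [3, 0, 0], "delta_rot": [0, 0, 0], "grip": 0}, {"translation": [2, 0, 0], "delta_rot": [0, 0, 0], "grip": 0}, {"translation": [0, 0, 0], "delta_rot": [0, 0, 0], "grip": 0}])

```text
t: 8.25
tcp_pos: [0.5877, -0.0102, 0.1068]
ee_rot: [0.616, 0.788, -0.001, -0.001]
ft_force: [-0.0, -0.4, -0.9]
width: 0.0265
gripper_force: 59.6
```

Call:
drive_tool(moves=[{"translation": [2, 0, 0], "delta_rot": [0, 0, 0], "grip": 0}, {"translation": [2, 0, 0], "delta_rot": [0, 0, 0], "grip": 0}, {"translation": [0, 0, 0], "delta_rot": [0, 0, 0], "grip": 0}])

```text
t: 8.55
tcp_pos: [0.5877, -0.008, 0.1071]
ee_rot: [0.616, 0.788, -0.001, 0.0]
ft_force: [2.2, -16.6, 0.3]
width: 0.0268
gripper_force: 59.7
```

Hole_b reads about 17 N within 2 mm, so it is a rigid stop. I back out and go to hole_c.

Call:
drive_tool(moves=[{"translation": [-8, 0, 0], "delta_rot": [0, 0, 0], "grip": 0}, {"translation": [-20, 0, 0], "delta_rot": [0, 0, 0], "grip": 0}, {"translation": [-20, 0, 0], "delta_rot": [0, 0, 0], "grip": 0}, {"translation": [0, -20, 0], "delta_rot": [0, 0, 0], "grip": 0}, {"translation": [0, -20, 0], "delta_rot": [0, 0, 0], "grip": 0}, {"translation": [0, -20, 0], "delta_rot": [0, 0, 0], "grip": 0}, {"translation": [0, 0, 0], "delta_rot": [0, 0, 0], "grip": 0}, {"translation": [0, 0, 0], "delta_rot": [0, 0, 0], "grip": 0}])

```text
t: 9.35
tcp_pos: [0.5405, -0.0678, 0.1072]
ee_rot: [0.616, 0.787, -0.001, -0.001]
ft_force: [0.5, 0.5, -0.3]
width: 0.0269
gripper_force: 59.6
```

Run:
```python
from h import *
where(); plan(box(0,.06,.095),YAW)
```

```text
tip in box mm [-25.1  60.5  94.7] F [ 0.4 -0.6 -0.3] t 9.35
tcp [ 0.5405 -0.0678  0.1072] dist 25.1 tool shift mm [25.1  0.4 -0.3] t 9.35
turn [-0.0025  0.0001 -0.0005]
```

Call:
drive_tool(moves=[{"translation": [8, 0.3, 0], "delta_rot": [0, 0, 0], "grip": 0}, {"translation": [8, 0, 0], "delta_rot": [0, 0, 0], "grip": 0}, {"translation": [7, 0, 0], "delta_rot": [0, 0, 0], "grip": 0}, {"translation": [5, 0, 0], "delta_rot": [0, 0, 0], "grip": 0}, {"translation": [5, 0, 0], "delta_rot": [0, 0, 0], "grip": 0}, {"translation": [5, 0, 0], "delta_rot": [0, 0, 0], "grip": 0}, {"translation": [4, 0, 0], "delta_rot": [0, 0, 0], "grip": 0}, {"translation": [0, 0, 0], "delta_rot": [0, 0, 0], "grip": 0}])

```text
t: 10.15
tcp_pos: [0.5302, -0.0263, 0.107]
ee_rot: [0.616, 0.788, -0.001, -0.001]
ft_force: [0.4, -0.1, -0.1]
width: 0.0267
gripper_force: 59.6
```

Call:
drive_tool(moves=[{"translation": [2, 0, 0], "delta_rot": [0, 0, 0], "grip": 0}, {"translation": [2, 0, 0], "delta_rot": [0, 0, 0], "grip": 0}, {"translation": [2, 0, 0], "delta_rot": [0, 0, 0], "grip": 0}, {"translation": [0, 0, 0], "delta_rot": [0, 0, 0], "grip": 0}])

```text
t: 10.55
tcp_pos: [0.5304, -0.023, 0.1075]
ee_rot: [0.616, 0.788, -0.001, 0.001]
ft_force: [3.1, -25.7, 0.5]
width: 0.0265
gripper_force: 59.7
```

Run:
```python
from h import *
where()
```

```text
tip in box mm [20.9 59.4 95. ] F [-25.7   3.2   0.5] t 10.55
```

Hole_c is rigid too, so the catch is behind hole_a.

Call:
drive_tool(moves=[{"translation": [-10, 0, 0], "delta_rot": [0, 0, 0], "grip": 0}, {"translation": [-20, 0, 0], "delta_rot": [0, 0, 0], "grip": 0}, {"translation": [-20, 0, 0], "delta_rot": [0, 0, 0], "grip": 0}, {"translation": [0, 30, 0], "delta_rot": [0, 0, 0], "grip": 0}, {"translation": [0, 40, 0], "delta_rot": [0, 0, 0], "grip": 0}, {"translation": [0, 35, 0], "delta_rot": [0, 0, 0], "grip": 0}, {"translation": [0, 15, 0], "delta_rot": [0, 0, 0], "grip": 0}, {"translation": [0, 0, 0], "delta_rot": [0, 0, 0], "grip": 0}])

```text
t: 11.35
tcp_pos: [0.6593, -0.0403, 0.1063]
ee_rot: [0.616, 0.788, -0.001, -0.0]
ft_force: [-0.9, -0.2, -0.9]
width: 0.0265
gripper_force: 59.6
```

Call:
drive_tool(moves=[{"translation": [0, 0, 0], "delta_rot": [0, 0, 0], "grip": 0}])

```text
t: 11.45
tcp_pos: [0.6566, -0.0407, 0.1061]
ee_rot: [0.616, 0.788, -0.002, -0.001]
ft_force: [-1.3, -0.6, -0.7]
width: 0.0267
gripper_force: 59.6
```

Run:
```python
from h import *
where(); plan(box(0,-.06,.095),YAW)
```

```text
tip in box mm [-26.7 -58.8  93.6] F [-0.3  1.4 -0.7] t 11.45
tcp [ 0.6566 -0.0407  0.1061] dist 26.7 tool shift mm [26.7  1.2 -1.4] t 11.45
turn [-0.0042 -0.0005  0.0001]
```

Call:
drive_tool(moves=[{"translation": [8, 1, -1], "delta_rot": [-0.003, 0, 0], "grip": 0}, {"translation": [8, 0, 0], "delta_rot": [0, 0, 0], "grip": 0}, {"translation": [8, 0, 0], "delta_rot": [0, 0, 0], "grip": 0}, {"translation": [5, 0, 0], "delta_rot": [0, 0, 0], "grip": 0}, {"translation": [5, 0, 0], "delta_rot": [0, 0, 0], "grip": 0}, {"translation": [5, 0, 0], "delta_rot": [0, 0, 0], "grip": 0}, {"translation": [4, 0, 0], "delta_rot": [0, 0, 0], "grip": 0}, {"translation": [0, 0, 0], "delta_rot": [0, 0, 0], "grip": 0}])

```text
t: 12.25
tcp_pos: [0.6479, 0.0019, 0.1076]
ee_rot: [0.616, 0.788, -0.0, -0.0]
ft_force: [-0.3, -0.2, -0.2]
width: 0.027
gripper_force: 59.6
```

Call:
drive_tool(moves=[{"translation": [3, 0, 0], "delta_rot": [0, 0, 0], "grip": 0}, {"translation": [3, 0, 0], "delta_rot": [0, 0, 0], "grip": 0}, {"translation": [2, 0, 0], "delta_rot": [0, 0, 0], "grip": 0}, {"translation": [0, 0, 0], "delta_rot": [0, 0, 0], "grip": 0}])

```text
t: 12.65
tcp_pos: [0.6463, 0.0088, 0.1077]
ee_rot: [0.616, 0.788, -0.0, 0.0]
ft_force: [1.0, -6.0, -0.2]
width: 0.0269
gripper_force: 59.6
```

Run:
```python
from h import *
where()
```

```text
tip in box mm [ 23.8 -60.7  95.2] F [-6.1  0.5 -0.2] t 12.65
```

It gives at 6 N. I push on by 12 mm.

Call:
drive_tool(moves=[{"translation": [3, 0, 0], "delta_rot": [0, 0, 0], "grip": 0}, {"translation": [3, 0, 0], "delta_rot": [0, 0, 0], "grip": 0}, {"translation": [3, 0, 0], "delta_rot": [0, 0, 0], "grip": 0}, {"translation": [3, 0, 0], "delta_rot": [0, 0, 0], "grip": 0}, {"translation": [2, 0, 0], "delta_rot": [0, 0, 0], "grip": 0}, {"translation": [0, 0, 0], "delta_rot": [0, 0, 0], "grip": 0}])

```text
t: 13.25
tcp_pos: [0.6432, 0.0219, 0.1078]
ee_rot: [0.616, 0.788, -0.0, 0.001]
ft_force: [1.3, -10.5, -0.9]
width: 0.0268
gripper_force: 59.6
```

Run:
```python
from h import *
where()
d=snap('side','side2')
d0=load('side0')
H=B+EX*.14
for z in [.14]:
  # lid points near the front: depth heights
  for u,v in [(205,225),(245,235),(225,222)]:
    print((u,v),pt(d0,u,v),pt(d,u,v))
cv2.imwrite('pics/c4.png',cv2.resize(d['color'][130:350,140:400,::-1],None,fx=2.7,fy=2.7))
```

```text
tip in box mm [ 37.4 -60.9  95.3] F [-10.5   1.3  -0.9] t 13.25
(205, 225) [0.78894297 0.12052386 0.00211373] [0.65618564 0.18717415 0.1672019 ]
(245, 235) [0.58888209 0.12983337 0.14249314] [0.5665835  0.14424687 0.17405081]
(225, 222) [0.65208722 0.13789335 0.14153065] [0.62662104 0.15256088 0.17432681]
```

View pics/c4.png

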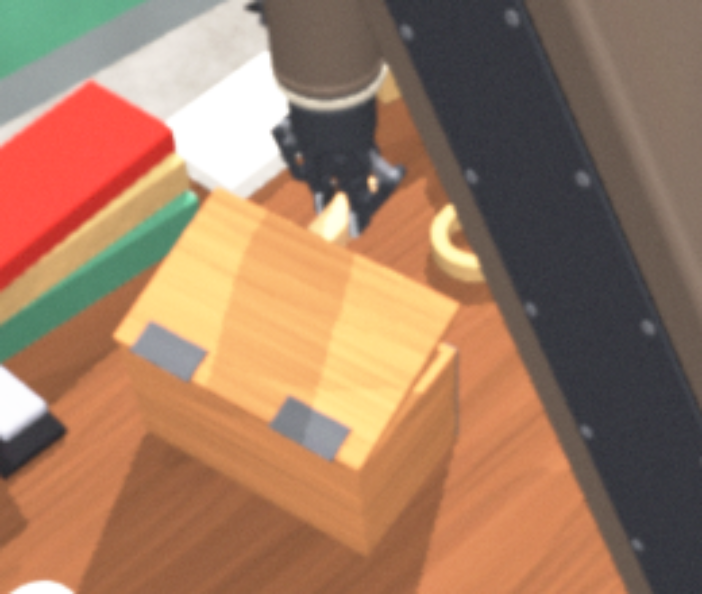

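The lid has sprung up to about 0.32 rad, its front edge clear of the wall, with the stick still at the hole. I retract and bring the tip up under the lid's edge.

Call:
drive_tool(moves=[{"translation": [-15, 0, 0], "delta_rot": [0, 0, 0], "grip": 0}, {"translation": [-30, 0, 0], "delta_rot": [0, 0, 0], "grip": 0}, {"translation": [-32, 0, 0], "delta_rot": [0, 0, 0], "grip": 0}, {"translation": [0, 0, 0], "delta_rot": [0, 0, 0], "grip": 0}, {"translation": [0, 0, -30], "delta_rot": [0, 0, 0], "grip": 0}, {"translation": [0, 0, -30], "delta_rot": [0, 0, 0], "grip": 0}, {"translation": [0, 0, 0], "delta_rot": [0, 0, 0], "grip": 0}, {"translation": [0, 0, 0], "delta_rot": [0, 0, 0], "grip": 0}])

```text
t: 14.1
tcp_pos: [0.6615, -0.0517, 0.1682]
ee_rot: [0.616, 0.788, 0.0, 0.0]
ft_force: [0.5, 0.5, -0.4]
width: 0.0267
gripper_force: 59.6
```

Run:
```python
from h import *
np.set_printoptions(precision=4,suppress=True)
where(); plan(box(.003,-.06,.155),YAW)
d=snap('side','side3')
H=B+EX*.14; H[2]=.14
for u,v in [(215,215),(225,222),(245,235),(260,240)]:
    p=pt(d,u,v); q=p-H; print(p, 'r',-(q@EX),'h',q[2],'th',np.arctan2(q[2],-(q@EX)))
th=np.array([.25,.4,.55,.7,.85,1.,1.15,1.3,1.4,1.5,1.6]);c,s=np.cos(th),np.sin(th)
P=1000*np.c_[.14-.142*c-.006*s+.006,.13+.142*s-.006*c]; print(np.c_[th,P]); print(np.diff(P,axis=0).round(1))
```

```text
tip in box mm [-38.5 -60.9 155.7] F [ 0.3 -0.6 -0.4] t 14.1
tcp [ 0.6615 -0.0517  0.1682] dist 41.6 tool shift mm [41.5 -0.9  0.7] t 14.1
turn [0.0011 0.0003 0.0001]
[0.6561 0.1574 0.1778] r 0.10829389303224118 h 0.03775739507779541 th 0.33547764521552265
[0.6261 0.1529 0.175 ] r 0.10543740939613655 h 0.03503889838384677 th 0.3208377519854157
[0.5657 0.1448 0.1753] r 0.09875004469446112 h 0.03528852623367296 th 0.3432094146478904
[0.5321 0.1305 0.1755] r 0.10459780560647938 h 0.03551495173234509 th 0.32732451025204384
[[  0.25     6.93   159.3179]
 [  0.4     12.8728 179.771 ]
 [  0.55    21.8054 199.1064]
 [  0.7     33.5271 216.8899]
 [  0.85    47.7747 232.7219]
 [  1.      64.2282 246.2471]
 [  1.15    82.5182 257.1616]
 [  1.3    102.2338 265.2203]
 [  1.4    115.952  268.9141]
 [  1.5    129.9703 271.2199]
 [  1.6    144.1489 272.1146]]
[[ 5.9 20.5]
 [ 8.9 19.3]
 [11.7 17.8]
 [14.2 15.8]
 [16.5 13.5]
 [18.3 10.9]
 [19.7  8.1]
 [13.7  3.7]
 [14.   2.3]
 [14.2  0.9]]
```

Call:
drive_tool(moves=[{"translation": [20, 0, 0], "delta_rot": [0, 0, 0], "grip": 0}, {"translation": [15, 0, 0], "delta_rot": [0, 0, 0], "grip": 0}, {"translation": [7, 0, 0], "delta_rot": [0, 0, 0], "grip": 0}, {"translation": [3, 0, -4], "delta_rot": [0, 0, 0], "grip": 0}, {"translation": [3, 0, -10], "delta_rot": [0, 0, 0], "grip": 0}, {"translation": [3, 0, -10], "delta_rot": [0, 0, 0], "grip": 0}, {"translation": [4.5, 0, -10], "delta_rot": [0, 0, 0], "grip": 0}, {"translation": [4.5, 0, -9.5], "delta_rot": [0, 0, 0], "grip": 0}])

```text
t: 14.95
tcp_pos: [0.647, 0.0063, 0.2125]
ee_rot: [0.616, 0.787, 0.0, 0.0]
ft_force: [0.7, 0.3, -1.4]
width: 0.0266
gripper_force: 59.5
```

Run:
```python
from h import *
where(); s=arm.get_state(); print(s['ft_torque'],s['gripper_force'])
```

```text
tip in box mm [ 21.2 -60.8 200. ] F [ 0.2 -0.8 -1.4] t 14.95
[-0.08915421 -0.03560407  0.00345324] 59.51186656951904
```

Call:
drive_tool(moves=[{"translation": [6, 0, -9], "delta_rot": [0, 0, 0], "grip": 0}, {"translation": [6, 0, -9], "delta_rot": [0, 0, 0], "grip": 0}, {"translation": [7, 0, -8], "delta_rot": [0, 0, 0], "grip": 0}, {"translation": [7, 0, -8], "delta_rot": [0, 0, 0], "grip": 0}, {"translation": [8, 0, -7], "delta_rot": [0, 0, 0], "grip": 0}, {"translation": [8, 0, -7], "delta_rot": [0, 0, 0], "grip": 0}, {"translation": [9, 0, -5.5], "delta_rot": [0, 0, 0], "grip": 0}, {"translation": [9, 0, -5], "delta_rot": [0, 0, 0], "grip": 0}])

```text
t: 15.75
tcp_pos: [0.6322, 0.0652, 0.27]
ee_rot: [0.616, 0.788, -0.0, -0.0]
ft_force: [0.4, -0.9, -1.7]
width: 0.0265
gripper_force: 59.5
```

Run:
```python
from h import *
np.set_printoptions(precision=4,suppress=True)
where(); d=snap('side','side4'); plan(box(.102,-.06,.265))
cv2.imwrite('pics/c5.png',cv2.resize(d['color'][100:350,100:400,::-1],None,fx=2,fy=2))
```

```text
tip in box mm [ 82.  -60.6 257.5] F [-1.  -0.1 -1.7] t 15.75
tcp [0.6322 0.0665 0.2708] dist 19.9 tool shift mm [18.8 -0.9 -6.7] t 15.8
```

View pics/c5.png

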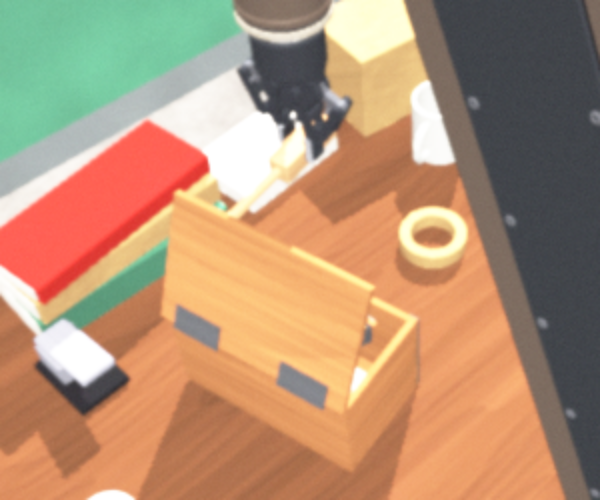

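The lid is now at about 1.15 rad, with the dowel tip pushing its underside near the edge at crop (230,215). I continue slowly.

Call:
drive_tool(moves=[{"translation": [10, -0.5, -4], "delta_rot": [0, 0, 0], "grip": 0}, {"translation": [10, 0, -3.5], "delta_rot": [0, 0, 0], "grip": 0}, {"translation": [9, 0, -2.5], "delta_rot": [0, 0, 0], "grip": 0}, {"translation": [9, 0, -2], "delta_rot": [0, 0, 0], "grip": 0}, {"translation": [7, 0, -1], "delta_rot": [0, 0, 0], "grip": 0}, {"translation": [6, 0, -1], "delta_rot": [0, 0, 0], "grip": 0}, {"translation": [5, 0, 0], "delta_rot": [0, 0, 0], "grip": 0}, {"translation": [0, 0, 0], "delta_rot": [0, 0, 0], "grip": 0}])

```text
t: 16.6
tcp_pos: [0.6183, 0.1193, 0.2836]
ee_rot: [0.616, 0.788, 0.0, -0.0]
ft_force: [-0.3, -0.2, -1.2]
width: 0.0267
gripper_force: 59.6
```

```bash
cat > lid.py <<'E'
from h import *
def angle(d):
    "fit plane to the lid's outer face from side depth"
    P=[]
    for v in range(150,330,2):
        for u in range(140,330,2):
            if d['depth'][v,u]>0:
                p=pt(d,u,v); q=p-B; x,y=q@EX,q@EY
                if .11<x<.2 and abs(y)<.11 and .17<p[2]<.27: P.append((x,y,p[2]))
    P=np.array(P); m=np.median(P[:,0]); 
    for _ in range(4):
        A=np.c_[np.ones(len(P)),P[:,2]]; k=np.linalg.lstsq(A,P[:,0],rcond=None)[0]; r=abs(P[:,0]-A@k); P=P[r<max(.004,2*np.median(r))]
    print(len(P),'lid angle',np.pi/2+np.arctan(k[1]),'x at .13',k[0]+.13*k[1])
E
python3 - <<'E'
from lid import *
where(); angle(snap('side','side5'))
E
```

```text
tip in box mm [137.9 -60.1 271.1] F [-0.2  0.4 -1.2] t 16.6
506 lid angle 1.5686812832451535 x at .13 0.14583064375241564
```

Call:
drive_tool(moves=[{"translation": [2, 0, 0], "delta_rot": [0, 0, 0], "grip": 0}, {"translation": [0, 0, 0], "delta_rot": [0, 0, 0], "grip": 0}, {"translation": [-20, 0, 0], "delta_rot": [0, 0, 0], "grip": 0}, {"translation": [-35, 0, 0], "delta_rot": [0, 0, 0], "grip": 0}, {"translation": [-40, 0, 0], "delta_rot": [0, 0, 0], "grip": 0}, {"translation": [-40, 0, 0], "delta_rot": [0, 0, 0], "grip": 0}, {"translation": [-40, 0, 0], "delta_rot": [0, 0, 0], "grip": 0}, {"translation": [-10, 0, 0], "delta_rot": [0, 0, 0], "grip": 0}])

```text
t: 17.45
tcp_pos: [0.6631, -0.063, 0.2835]
ee_rot: [0.617, 0.787, -0.0, 0.0]
ft_force: [-0.3, -0.8, -1.5]
width: 0.0268
gripper_force: 59.6
```

Run:
```python
from lid import *
where(); angle(snap('side','side6')); plan([.46,-.25,.14],YAW)
```

```text
tip in box mm [-49.9 -59.8 271. ] F [-0.7  0.5 -1.5] t 17.45
514 lid angle 1.5739630778319331 x at .13 0.14590613423769033
tcp [ 0.6631 -0.0626  0.2834] dist 311.3 tool shift mm [-133.6 -241.8  143.5] t 17.5
turn [ 0.0001  0.0008 -0.003 ]
```

Call:
drive_tool(moves=[{"translation": [-19, -34, 10], "delta_rot": [0, 0, 0], "grip": 0}, {"translation": [-19, -35, 20], "delta_rot": [0, 0, 0], "grip": 0}, {"translation": [-19, -35, 20], "delta_rot": [0, 0, 0], "grip": 0}, {"translation": [-19, -35, 20], "delta_rot": [0, 0, 0], "grip": 0}, {"translation": [-19, -35, 25], "delta_rot": [0, 0, 0], "grip": 0}, {"translation": [-19, -34, 25], "delta_rot": [0, 0, 0], "grip": 0}, {"translation": [-19, -34, 23], "delta_rot": [0, 0, 0], "grip": 0}, {"translation": [0, 0, 0], "delta_rot": [0, 0, 0], "grip": 0}])

```text
t: 18.3
tcp_pos: [0.4553, -0.2466, 0.1382]
ee_rot: [0.617, 0.787, -0.0, -0.003]
ft_force: [-0.5, 1.0, -0.2]
width: 0.0273
gripper_force: 59.6
```

Call:
drive_tool(moves=[{"translation": [0, 0, 30], "delta_rot": [0, 0, 0], "grip": 0}, {"translation": [0, 0, 30], "delta_rot": [0, 0, 0], "grip": 0}, {"translation": [0, 0, 25], "delta_rot": [0, 0, 0], "grip": 0}, {"translation": [0, 0, 15], "delta_rot": [0, 0, 0], "grip": 0}, {"translation": [0, 0, 5], "delta_rot": [0, 0, 0], "grip": 0}, {"translation": [0, 0, 0], "delta_rot": [0, 0, 0], "grip": 0}, {"translation": [0, 0, 0], "delta_rot": [0, 0, 0], "grip": 0}])

```text
t: 19.0
tcp_pos: [0.4603, -0.2461, 0.0364]
ee_rot: [0.616, 0.788, 0.0, 0.001]
ft_force: [0.3, 0.5, -0.3]
width: 0.0269
gripper_force: 59.6
```

Run:
```python
from lid import *
plan([.46,-.25,.0265],YAW); print(arm.get_state()['ft_force'])
```

```text
tcp [ 0.4603 -0.2461  0.0364] dist 10.7 tool shift mm [-3.7 -1.2  9.9] t 19.0
turn [0.0008 0.0007 0.0005]
[ 0.3301377   0.51863532 -0.27660728]
```

Call:
drive_tool(moves=[{"translation": [0, 0, 5], "delta_rot": [0, 0, 0], "grip": 0}, {"translation": [0, 0, 3], "delta_rot": [0, 0, 0], "grip": 0}, {"translation": [0, 0, 2], "delta_rot": [0, 0, 0], "grip": 0}, {"translation": [0, 0, 0], "delta_rot": [0, 0, 0], "grip": 0}, {"translation": [0, 0, 0], "delta_rot": [0, 0, 0], "grip": 0}])

```text
t: 19.5
tcp_pos: [0.4596, -0.2463, 0.0256]
ee_rot: [0.616, 0.788, 0.0, -0.0]
ft_force: [0.7, -0.8, -0.6]
width: 0.0268
gripper_force: 59.7
```

Call:
drive_tool(moves=[{"translation": [0, 0, 0.7], "delta_rot": [0, 0, 0], "grip": 0}, {"translation": [0, 0, 0], "delta_rot": [0, 0, 0], "grip": 0}])

```text
t: 19.7
tcp_pos: [0.4596, -0.2463, 0.0254]
ee_rot: [0.616, 0.788, 0.0, 0.0]
ft_force: [-3.4, 0.4, 13.2]
width: 0.0268
gripper_force: 61.5
```

Call:
drive_tool(moves=[{"translation": [0, 0, 0], "delta_rot": [0, 0, 0], "grip": 0.5}, {"translation": [0, 0, 0], "delta_rot": [0, 0, 0], "grip": 0.7}, {"translation": [0, 0, 0], "delta_rot": [0, 0, 0], "grip": 0.9}, {"translation": [0, 0, 0], "delta_rot": [0, 0, 0], "grip": 1}, {"translation": [0, 0, 0], "delta_rot": [0, 0, 0], "grip": 1}, {"translation": [0, 0, 0], "delta_rot": [0, 0, 0], "grip": 1}])

```text
t: 20.3
tcp_pos: [0.4596, -0.2462, 0.0249]
ee_rot: [0.616, 0.788, 0.0, -0.0]
ft_force: [0.2, -0.3, -0.2]
width: 0.0854
gripper_force: 0.0
```

Call:
drive_tool(moves=[{"translation": [0, 0, -15], "delta_rot": [0, 0, 0], "grip": 1}, {"translation": [0, 0, -35], "delta_rot": [0, 0, 0], "grip": 1}, {"translation": [0, 0, -45], "delta_rot": [0, 0, 0], "grip": 1}, {"translation": [0, 0, -45], "delta_rot": [0, 0, 0], "grip": 1}, {"translation": [0, -25, -20], "delta_rot": [0, 0, 0], "grip": 1}, {"translation": [0, 0, 0], "delta_rot": [0, 0, 0], "grip": 1}, {"translation": [0, 0, 0], "delta_rot": [0, 0, 0], "grip": 1}])

```text
t: 21.0
tcp_pos: [0.4353, -0.2524, 0.1852]
ee_rot: [0.616, 0.787, 0.0, 0.0]
ft_force: [-0.2, 0.1, -0.2]
width: 0.0852
gripper_force: 0.0
```

Run:
```python
from lid import *
np.set_printoptions(precision=4,suppress=True)
print(arm.get_state()['tcp_pos'])
w=snap('wrist','w9'); s=snap('side','side9'); angle(s)
cv2.imwrite('pics/c6.png',np.hstack([cv2.resize(s['color'][:,:,::-1],(400,300)),cv2.resize(w['color'][:,:,::-1],(400,300))]))
```

```text
[ 0.4353 -0.2524  0.1852]
520 lid angle 1.5737867981445748 x at .13 0.14592416529239216
```

View pics/c6.png

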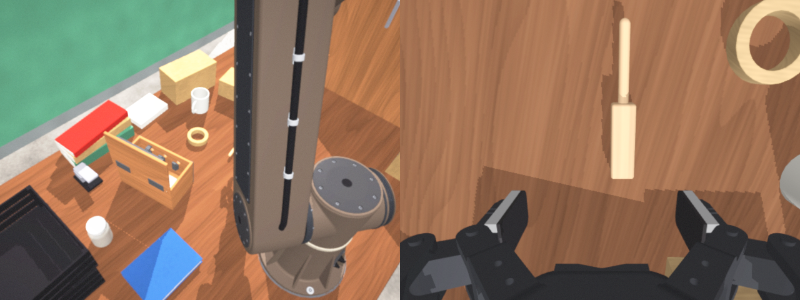

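The lid stands upright at 1.574 rad, the stick lies flat on the desk in the wrist view (grip at (622,140), tip at (625,20)), and the gripper is clear of everything.

```bash
python3 -c "
from plant import arm
print(arm.finish_job())"
```

```text
the job is handed in; nothing more can be done
None
```

The catch was behind hole_a; the lid now stands upright at about 1.57 rad, the stick lies flat on the desk and is let go, nothing else was touched, and the job was handed in at about 21 s.

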